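# Slide a phone out over the end of a repair ledge and cam-lock it

### The arm

A 6-joint arm with a two-finger parallel gripper is mounted at the origin on a cart in front of the work surface, level with it; the furniture and walls round the work are solid. World frame = base frame: x ahead of the robot, y to its left, z up, the work surface at z = 0. Lengths are in m, angles in rad, forces in N, time in s.
With the tool pointing down it reaches from about 0.35 to 0.775 m from the base axis. Payload 7.3 kg.
Tool frame: the origin (TCP) lies at the very end of the fingers, on their centre line; the grasp point (between the pads) lies 19 mm behind it; x points along the fingers, y is the direction in which the jaws open and shut, and the axes are right-handed (so a half turn about x gives the same grasp; the last joint's range is limited). The gripper opens to 92 mm and grips with 3 to 60 N. Pads are 19 mm wide; open, the fingers measure 130 mm over their backs; the gripper's body (75 mm by 190 mm) begins 47 mm behind the grasp point.
Start: joints at [1.18, 0.342, 1.524, -0, 1.275, -0.146], TCP at [0.127, 0.509, 0.227] pointing down, gripper open.
Joint ranges: [-2.53, 2.53], [-0.77, 2.02], [0.04, 2.7], [-1, 4.14], [0.28, 2.66], [-3.11, 3.11]. Speed limits (rad/s): [2.57, 2.57, 3.14, 3.14, 3.14, 3.14].

### API

Orientations are given as [roll, pitch, yaw] about the fixed x, y, z axes, in that order (R = Rz(yaw) Ry(pitch) Rx(roll)).
In Python, from cell import robot gives the robot as it stands.
- The arm moves only by the tool play_rows, never from a script. Its argument "moves" is a list that holds one entry, the list of rows, each a list of 5 numbers: the shift along the tool's x, y, z in m, then the turn about the tool's x in degrees, then the opening, from -1 (shut) to 1 (fully open), so that 0 is half open. A call has exactly 10 rows; each row shifts and turns the pose as measured when the row begins, along the tool's axes as they then stand; what a row does not reach is not made up. A row lasts 1/10 s, in which the tool goes at most 50 mm and 8.59 degrees, less where a joint would pass 70% of its speed; a pose out of reach is approached as far as the arm can. A call with a gripper value outside its range is refused whole. The fingers move at their own pace and stop on an object; "grip_force" is the grip in N (left out, the last holds). Time passes only in rows, so rows that do not move let the fingers close, or fill a call up. It gives the time, the measured TCP pose, the force and the opening at its end, in the units of the state.
- robot.observe(): the state, without advancing time (a new reading comes with each control period).
- robot.read_camera(name): name is "scene" or "side" or "wrist"; returns the picture (384x512x3 uint8, red, green, blue); there is no depth.
- robot.get_calibration(name): a dict with "mtx" (3x3 intrinsics, pixels), "k1" (the pictures are not rectified: a ray, as slopes to the right and down, at radius r is drawn at 1 + k1 r^2 times it, then the intrinsics apply), "view" (4x4, takes a point from world to camera coordinates). Camera axes: x right, y up, looking along -z (the intrinsics and any distortion apply to the point x, -y, -z); pixel columns grow to the right and rows downward; lengths in m; the calibration is good to about 2 mm. A picture is of the moment at which its call begins: read the wrist's pose just before it. get_calibration takes no time and is no camera call; for the wrist camera it gives the pose at the moment of the call.
- robot.hand_in(): hands the job in, once; it reports no verdict.
Trained networks look in the newest picture that a camera, given by its name, has taken for a name from the list of things; names that differ only in an ending like _2 or _b are one class to them, and where a whole thing is asked for, a point or a joint stands for the part that bears it (a point fixed in the world has none). Each returns a list of dicts, best first, with "score" (0 to 1); they miss things now and then, are a little off and sometimes report something else, mostly with a low value. They report only what shows in the picture. A call takes as long as a camera call.
- robot.spot_in(camera, label): "point" ([column, row] in pixels, amid what is visible of it).
The state is a dict: "time": time; "qpos": joint angles; "qvel": joint speeds; "joint_efforts": joint torques, N m; "tool_pos": TCP position; "tool_rot": TCP orientation; "contact_force": force on the tool from outside, world axes, zero at the start; "torque": the same for the moment, N m; "opening": finger opening in m.
Only numpy, scipy, OpenCV 4.12 (cv2) and the standard library are available. Lean on these libraries where they do the work, as an engineer would, in place of code of your own. Each camera call takes 0.05 s, during which the arm holds its last target.

### The job

The charging port of the black phone on the repair ledge has to be reached. With the fingertips only, gently push the phone along the ledge towards the open right-hand end until about 3 cm of it sticks out past that end; then swing the red cam lever round to the left, fully home alongside the phone, so that the cam locks the phone flat against the back fence with the end still sticking out. Push only: do not lift or carry anything, and leave the other things on the bench where they are.

Things in the scene. Friction and masses are not known exactly. Their poses are not given: they have to be found in the camera images.
- ledge: Fixed grey aluminium repair ledge, 120 (x) x 240 (y) mm. Origin: centre of its underside, on the bench; +x to the back fence, +y to the left end, -y to the open right end (it stops at y = -120). Blue pad under the phone: top z = 26, x -24 to 52; block in front of it: top z = 24, bolt heads to z = 28 at x -44, y +-104. Fence along the back: inner face x = 52, top z = 36. Cam pivot at x -39, y -60.
- phone: Black phone, a flat plate 146 x 70 x 8 mm, about 0.16 kg, lying on the pad, length along the ledge. Origin: centre of its underside; its x runs along its length (towards the ledge's +y), z up. Starts wholly on the ledge, right end 10 to 45 mm short of the open end, 1 to 4 mm clear of the fence. With 30 mm sticking out its centre is at y = -77 in the ledge's frame; against the fence at x = 17.
- cam_lever (a joint): Eccentric cam with red lever on an upright pivot at the ledge's front. 0: the lever points to the front (ledge's -x); grows clockwise seen from above, towards the ledge's +y, to its stop at 1.50 rad, where the lever lies along the ledge. Starts at 0 to 0.3. The cam meets the phone at 0.5 to 1.1 rad, then wedges it to the fence. Takes 1 N at the handle, up to 10 N clamping; stays where left.
- lever_handle (a point): Point on the axis of the red handle, 55 mm from the cam's pivot and 14.5 mm above the pad (40.5 above the bench). The handle is a level round bar, 13 mm thick, from 24 to 72 mm from the pivot.
- usb_plug: Bystander: black USB plug, 53 x 18 x 9 mm, right of the ledge. Origin under its centre.
- red_driver: Bystander: red precision screwdriver, 122 x 12 x 10 mm, in front of the ledge's left end. Origin under its centre.
- tape_roll: Bystander: amber tape roll, 63 mm across, 19 high, left of the ledge. Origin under its centre.
- blue_tweezers: Bystander: blue tweezers, 128 x 12 x 7 mm, right of the ledge. Origin under their centre.
- tin: Bystander: round white tin, 47 mm across, 20 high, left of the ledge. Origin under its centre.
- meter: Bystander: yellow multimeter on its back, 135 x 69 x 43 mm, well to the left. Origin under its centre.
- spare_phone: Bystander: opened phone chassis, 150 x 72 x 8 mm, well to the left. Origin under its centre.

How it is judged:
On the way:
1. the phone's end sticks out 20 to 40 mm past the open end while the lever is still open (under 0.7 rad) (y of phone in the frame of ledge between -0.087 and -0.067 m and value of joint cam_lever below 0.7 rad), for 0.2 s.
At the end, for the whole second after the job is handed in: 20 to 40 mm of the phone stick out past the ledge's open end (its centre at y = -67 to -87 mm in the ledge's frame); the phone lies flat on the pad, within 2 degrees of the fence's direction and within 2 mm of the fence; the cam lever is home (over 1.35 rad); all at rest (y of phone in the frame of ledge between -0.087 and -0.067 m and value of joint cam_lever above 1.35 rad and x of phone in the frame of ledge above 0.0154 m and angle between the x axis of phone and the y axis of ledge, either way round below 0.035 rad and z of phone in the frame of ledge between 0.023 and 0.029 m and angle between phone's own z axis and vertical below 0.05 rad and linear speed of phone below 0.01 m/s and velocity of joint cam_lever below 0.05 rad/s); the robot touches nothing.
It fails at once if the phone is lifted more than 8 mm off the pad, or tipped by more than 10 degrees (z of phone in the frame of ledge above 0.034 m or angle between phone's own z axis and vertical above 0.175 rad).
It fails at once if the phone falls off the ledge (z of phone in the frame of ledge below 0.012 m).
It fails at once if the fingers press on the phone with more than 30 N (contact force between the fingers and phone above 30 N).
It fails at once if a bystander is moved by more than 20 mm (distance of any of usb_plug, red_driver, tape_roll, blue_tweezers, tin, meter, spare_phone from where it was at the start of the episode above 0.02 m).
It also fails if it takes over 48 s, if anything falls off the work surface, if the arm or the gripper's body presses on something with over 40 N, if the wrist force passes 120 N, or if a joint passes its speed limit or range.

## Working session

There is one attempt and no reset: what is moved stays moved. The work goes in short steps, Python scripts to look and compute and a tool call to move; the robot and the scene stay as the last step left them, time stands still between calls to the robot, and variables do not carry over. Pictures are saved under pics/ and viewed, and the job is handed in when it is done.

Besides the shell and the picture viewer there is one more tool, called after ">>>" as name([rows], argument=value, ...), one row to a line, values as JSON. play_rows: Moves the arm, as the interface text tells. Its arguments: {"type":"object","properties":{"moves":{"type":"array"},"grip_force":{"type":"number"}},"required":["moves"]}

```bash
ls; mkdir -p pics; python3 - <<'E'
from cell import robot
import cv2
o=robot.observe();print({k:o[k] for k in('time','tool_pos','tool_rot','opening')})
for n in('scene','side','wrist'):
    c=robot.get_calibration(n);print(n,c)
    cv2.imwrite(f'pics/{n}0.png',robot.read_camera(n)[:,:,::-1])
E
```

```text
pics
{'time': 0.0, 'tool_pos': array([0.12704837, 0.50896909, 0.22606722]), 'tool_rot': array([-1.71830994,  1.56927461, -1.96308493]), 'opening': 0.0915269743250604}
scene {'mtx': array([[374.84036229,   0.        , 255.18666067],
       [  0.        , 374.84036229, 183.07248086],
       [  0.        ,   0.        ,   1.        ]]), 'k1': -0.08649295375450837, 'view': array([[-0.88492074, -0.46532993, -0.01957901,  0.52040484],
       [ 0.28212913, -0.56902612,  0.7724069 , -0.13997401],
       [-0.37056502,  0.67799508,  0.63482615, -0.88369192],
       [ 0.        ,  0.        ,  0.        ,  1.        ]])}
side {'mtx': array([[413.54286882,   0.        , 255.57561163],
       [  0.        , 413.54286882, 187.95048993],
       [  0.        ,   0.        ,   1.        ]]), 'k1': -0.02287831088691649, 'view': array([[-0.9668714 , -0.25497069,  0.01223269,  0.54229379],
       [ 0.17267903, -0.61801754,  0.76696562, -0.08794243],
       [-0.18799373,  0.74366946,  0.64157158, -1.07357779],
       [ 0.        ,  0.        ,  0.        ,  1.        ]])}
wrist {'mtx': array([[346.23500623,   0.        , 259.96833692],
       [  0.        , 346.23500623, 190.78560564],
       [  0.        ,   0.        ,   1.        ]]), 'k1': -0.09596852427263261, 'view': array([[ 0.24275693,  0.97008603, -0.00147042, -0.52465837],
       [-0.9262984 ,  0.23134861, -0.29740392,  0.03566881],
       [-0.28816721,  0.07355892,  0.95475062, -0.39109957],
       [ 0.        ,  0.        ,  0.        ,  1.        ]])}
```

View pics/scene0.png

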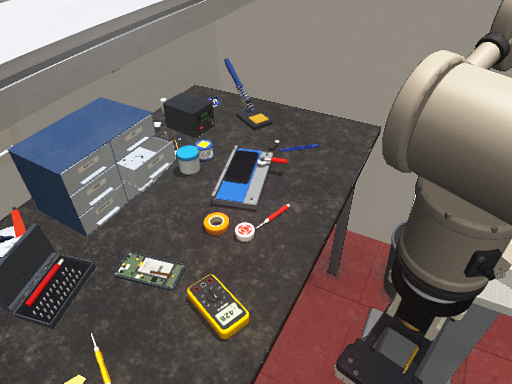

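View pics/side0.png

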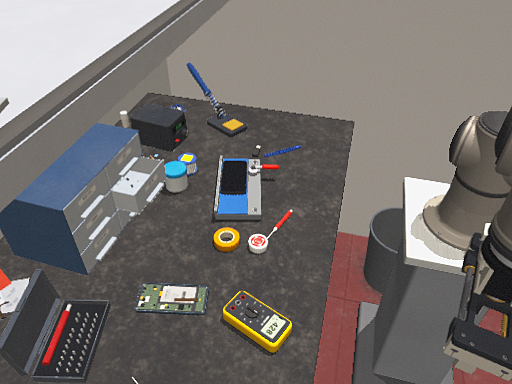

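View pics/wrist0.png

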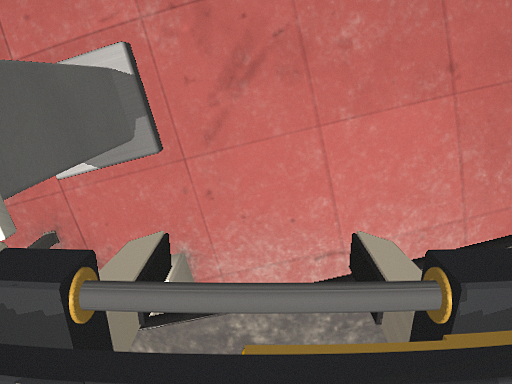

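The ledge is at about (243,178) in the scene view and (238,187) in the side view. The phone is at its far (right) end, and the red lever points towards the robot. I'll zoom in to pick out corners.

```bash
python3 - <<'E'
import cv2
a=cv2.imread('pics/scene0.png')[130:220,200:330];cv2.imwrite('pics/sc_z.png',cv2.resize(a,None,fx=6,fy=6,interpolation=cv2.INTER_CUBIC))
a=cv2.imread('pics/side0.png')[140:230,200:310];cv2.imwrite('pics/si_z.png',cv2.resize(a,None,fx=6,fy=6,interpolation=cv2.INTER_CUBIC))
E
```

```text
(no output)
```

View pics/sc_z.png

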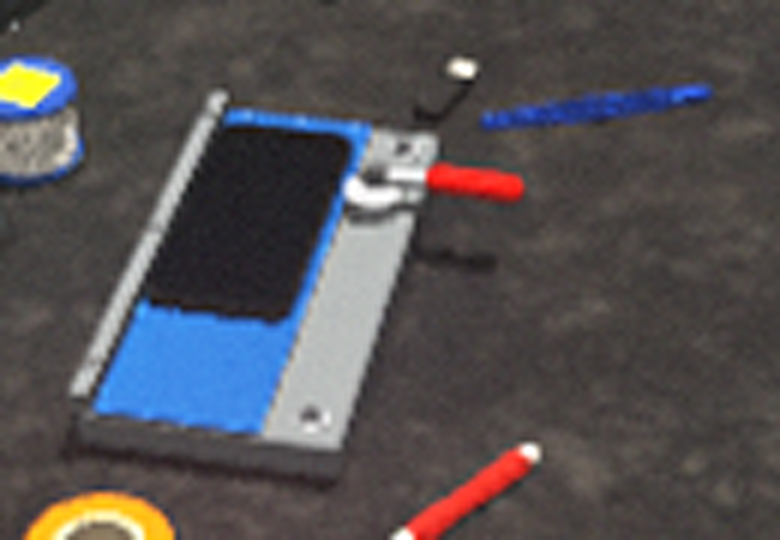

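View pics/si_z.png

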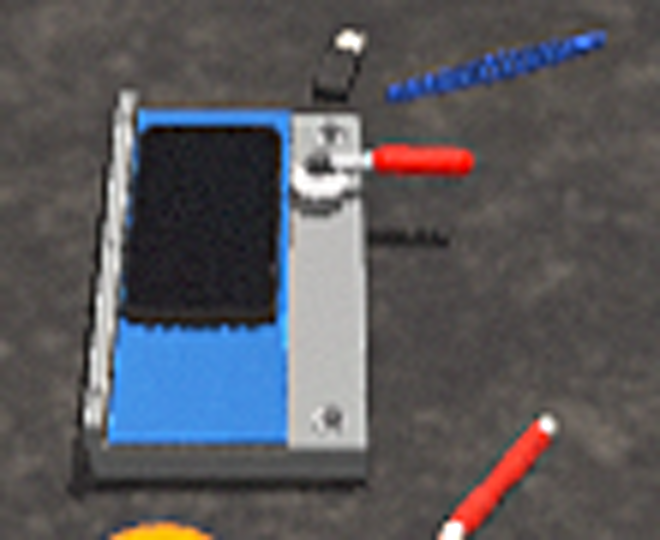

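```bash
cat > h.py <<'E'
import numpy as np
from scipy.optimize import least_squares
def proj(c,P):
    P=np.atleast_2d(P);q=P@c['view'][:3,:3].T+c['view'][:3,3]
    u=np.c_[q[:,0],-q[:,1]]/-q[:,2:3];u=u*(1+c['k1']*(u**2).sum(1,keepdims=True))
    return u*[c['mtx'][0,0],c['mtx'][1,1]]+[c['mtx'][0,2],c['mtx'][1,2]]
def ray(c,uv):
    m=c['mtx'];d=(np.array(uv,float)-[m[0,2],m[1,2]])/[m[0,0],m[1,1]];u=d.copy()
    for _ in range(20): u=d/(1+c['k1']*(u@u))
    R=c['view'][:3,:3];return -R.T@c['view'][:3,3],R.T@np.array([u[0],-u[1],-1])
def atz(c,uv,z):
    o,d=ray(c,uv);return o+d*(z-o[2])/d[2]
def T(p,L): # (x,y,yaw), local pts -> world
    L=np.atleast_2d(np.array(L,float));c,s=np.cos(p[2]),np.sin(p[2])
    return np.c_[p[0]+c*L[:,0]-s*L[:,1],p[1]+s*L[:,0]+c*L[:,1],L[:,2]]
def inv(p,W):
    W=np.atleast_2d(W);c,s=np.cos(p[2]),np.sin(p[2]);d=W[:,:2]-p[:2]
    return np.c_[c*d[:,0]+s*d[:,1],-s*d[:,0]+c*d[:,1],W[:,2]]
def fit(obs,x0):
    f=lambda p:np.concatenate([(proj(c,T(p,L))-uv).ravel() for c,L,uv in obs])
    r=least_squares(f,x0,loss='soft_l1');return r.x,f(r.x)
E
python3 - <<'E'
from h import *
from cell import robot
S,D=robot.get_calibration('scene'),robot.get_calibration('side')
L=np.array([[-60,120,24],[-24,120,26],[52,120,26],[-24,-120,26],[-60,-120,24],[-44,104,28],[-44,-104,28]])/1e3
s=np.array([[342,447],[263,435],[95,412],[372,125],[438,135],[312,415],[404,146]])/6+[200,130]
d=np.array([[367,447],[288,443],[108,440],[290,110],[358,115],[328,418],[331,133]])/6+[200,140]
for ob in ([(S,L,s)],[(D,L,d)],[(S,L,s),(D,L,d)]):
    p,r=fit(ob,[.6,-.1,0]);print(p.round(4),r.round(1).reshape(-1,2).tolist())
led=p;np.save('led.npy',p)
# phone top corners: left-rear, left-front, right-front, right-rear
for c,pts,off in((S,[[143,298],[292,322],[352,132],[226,123]],[200,130]),(D,[[120,320],[278,325],[282,124],[137,126]],[200,140])):
    print([ (inv(led,atz(c,np.array(q)/6+off,.034))[0]*1e3).round(1).tolist() for q in pts])
for c,pts,off in((S,[[430,178],[518,188],[375,178]],[200,130]),(D,[[376,158],[470,161],[320,164]],[200,140])):
    print('lever',[ (inv(led,atz(c,np.array(q)/6+off,.0405))[0]*1e3).round(1).tolist() for q in pts])
E
```

```text
[0.5993 0.0384 0.2721] [[0.2, 0.4], [-0.3, 0.1], [-0.4, 0.2], [-0.2, -0.1], [0.4, -0.0], [0.4, -0.3], [-0.1, -0.5]]
[0.5978 0.0392 0.2633] [[0.4, 0.2], [-0.6, 0.2], [-0.6, 0.5], [-0.1, 0.1], [0.6, -0.1], [0.6, -0.5], [-0.2, -1.0]]
[0.5985 0.0388 0.2676] [[0.2, 0.7], [-0.3, 0.3], [-0.4, 0.3], [0.2, 0.0], [0.7, 0.2], [0.4, -0.0], [0.3, -0.4], [0.4, -0.0], [-0.6, 0.0], [-0.6, 0.5], [-0.5, 0.0], [0.2, -0.2], [0.6, -0.7], [-0.6, -1.2]]
[[49.3, 47.6, 34.0], [-21.8, 51.3, 34.0], [-17.2, -100.7, 34.0], [47.2, -96.6, 34.0]]
[[49.0, 49.7, 34.0], [-20.8, 52.8, 34.0], [-21.7, -97.3, 34.0], [48.9, -95.2, 34.0]]
lever [[-64.4, -60.5, 40.5], [-107.4, -60.4, 40.5], [-38.3, -55.5, 40.5]]
lever [[-66.6, -61.4, 40.5], [-111.2, -59.3, 40.5], [-39.9, -56.5, 40.5]]
```

```bash
cat > st.py <<'E'
from h import *
from cell import robot
from scipy.spatial.transform import Rotation as Ro
led=np.load('led.npy')
def state():
    o=robot.observe();R=Ro.from_euler('xyz',o['tool_rot']).as_matrix()
    ly=R[:,1];yaw=np.degrees(np.arctan2(ly[1],ly[0])-led[2])
    print('t',round(float(o['time']),2),'led mm',(inv(led,o['tool_pos'])[0]*1e3).round(1),'tooly yaw in ledge deg',round(yaw,1),'F',np.round(o['contact_force'],1),'q',o['qpos'].round(2),'open',round(float(o['opening']),3),'xdir',R[:,0].round(3))
    return o,R
def go(lx,ly,z):
    o,R=state();w=T(led,[[lx/1e3,ly/1e3,z/1e3]])[0]
    print('target',w.round(3),'tool shift mm',(R.T@(w-o['tool_pos'])*1e3).round(1))
E
python3 - <<'E'
from st import *
go(14,85,90)
S,D=robot.get_calibration('scene'),robot.get_calibration('side')
for c,uv in((S,(190,174)),(D,(177,191)),(S,(205,158)),(D,(187,174))): print((inv(led,atz(c,uv,0))[0]*1e3).round())
# jar top
for z in (.04,.06,.08,.1):print(z,[(inv(led,atz(c,uv,z))[0]*1e3).round() for c,uv in((S,(188,152)),(D,(176,170)))])
E
```

```text
t 0.15 led mm [-330.2  578.1  226.2] tooly yaw in ledge deg 60.6 F [ 1.1  0.2 -0.4] q [ 1.18  0.34  1.52 -0.    1.28 -0.15] open 0.092 xdir [-0.    -0.001 -1.   ]
target [0.589 0.125 0.09 ] tool shift mm [ 136.4 -260.9  541.8]
[170.   1.   0.]
[173.   1.   0.]
[152. -85.   0.]
[154. -76.   0.]
0.04 [array([191., -53.,  40.]), array([178., -43.,  40.])]
0.06 [array([178., -26.,  60.]), array([172., -17.,  60.])]
0.08 [array([165.,   1.,  80.]), array([166.,   9.,  80.])]
0.1 [array([152.,  28., 100.]), array([160.,  35., 100.])]
```

```bash
cat >> st.py <<'E'
def plan(wps,turns):
    """wps: ledge-frame mm per row, turns deg per row; ideal rows"""
    o,R=state();p=np.array(o['tool_pos']);out=[]
    for w,t in zip(wps,turns):
        W=T(led,np.array([w])/1e3)[0];s=R.T@(W-p);s=s.round(4)
        out.append([*s.tolist(),t]);p=p+R@s;R=R@Ro.from_euler('x',t,degrees=True).as_matrix()
    for r in out:print(r)
E
python3 - <<'E'
from st import *
a=inv(led,robot.observe()['tool_pos'])[0]*1e3;b=np.array([14,85,200])
plan([a+(b-a)*i/15 for i in range(1,11)],[6]*10)
E
```

```text
t 0.15 led mm [-330.2  578.1  226.2] tooly yaw in ledge deg 60.6 F [ 1.1  0.2 -0.4] q [ 1.18  0.34  1.52 -0.    1.28 -0.15] open 0.092 xdir [-0.    -0.001 -1.   ]
[0.0018, -0.0174, 0.0361, 6]
[0.0017, -0.0135, 0.0378, 6]
[0.0018, -0.0095, 0.0389, 6]
[0.0017, -0.0054, 0.0397, 6]
[0.0018, -0.0012, 0.0401, 6]
[0.0018, 0.003, 0.04, 6]
[0.0017, 0.0071, 0.0395, 6]
[0.0018, 0.0113, 0.0384, 6]
[0.0018, 0.0152, 0.0371, 6]
[0.0017, 0.019, 0.0354, 6]
```

>>> play_rows([
  [[0.002,-0.017,0.036,6,-1],[0.002,-0.0135,0.038,6,-1],[0.002,-0.0095,0.039,6,-1],[0.002,-0.0055,0.04,6,-1],[0.002,-0.001,0.04,6,-1],[0.002,0.003,0.04,6,-1],[0.002,0.007,0.0395,6,-1],[0.002,0.011,0.038,6,-1],[0.002,0.015,0.037,6,-1],[0.002,0.019,0.035,6,-1]],
], grip_force=20)

```text
time: 1.15
tool_pos: [0.4377, 0.2417, 0.2032]
tool_rot: [-1.41, 1.567, -2.733]
contact_force: [0.8, 1.0, -0.6]
opening: 0.0161
```

```bash
python3 - <<'E'
from st import *
a=inv(led,robot.observe()['tool_pos'])[0]*1e3;b=np.array([14,90,100])
plan([a+(b-a)*min(i,7)/7 for i in range(1,11)],[0]*10)
E
```

```text
t 1.15 led mm [-101.4  238.2  203.2] tooly yaw in ledge deg -1.2 F [ 0.8  1.  -0.6] q [ 0.35  0.32  1.63 -0.    1.2   0.1 ] open 0.016 xdir [-0.003 -0.001 -1.   ]
[0.0147, 0.017, 0.0208, 0]
[0.0147, 0.017, 0.0208, 0]
[0.0147, 0.0169, 0.0208, 0]
[0.0147, 0.017, 0.0209, 0]
[0.0147, 0.017, 0.0208, 0]
[0.0147, 0.017, 0.0208, 0]
[0.0147, 0.0169, 0.0208, 0]
[-0.0, 0.0, 0.0, 0]
[-0.0, 0.0, 0.0, 0]
[-0.0, 0.0, 0.0, 0]
```

>>> play_rows([
  [[0.0145,0.017,0.021,0,-1],[0.0145,0.017,0.021,0,-1],[0.0145,0.017,0.021,0,-1],[0.0145,0.017,0.021,0,-1],[0.0145,0.017,0.021,0,-1],[0.0145,0.017,0.021,-1,-1],[0.0145,0.017,0.021,0,-1],[0,0,0,0,-1],[0,0,0,0,-1],[0,0,0,0,-1]],
])

```text
time: 2.15
tool_pos: [0.596, 0.1177, 0.0944]
tool_rot: [-1.627, 1.563, -2.944]
contact_force: [0.1, -0.3, 0.5]
opening: 0.0003
```

```bash
python3 - <<'E'
from st import *
import cv2
go(14,75,29)
c=robot.get_calibration('wrist');np.save('wc.npy',c)
im=robot.read_camera('wrist')[:,:,::-1];cv2.imwrite('pics/w1r.png',im);cv2.imwrite('pics/w1.png',cv2.resize(im,(800,600)))
E
```

```text
t 2.15 led mm [18.4 76.7 94.4] tooly yaw in ledge deg -0.8 F [ 0.1 -0.3  0.5] q [ 0.07  0.62  1.45 -0.    1.08 -0.18] open 0.0 xdir [-0.007 -0.001 -1.   ]
target [0.592 0.115 0.029] tool shift mm [65.4 -3.9  1.8]
```

View pics/w1.png

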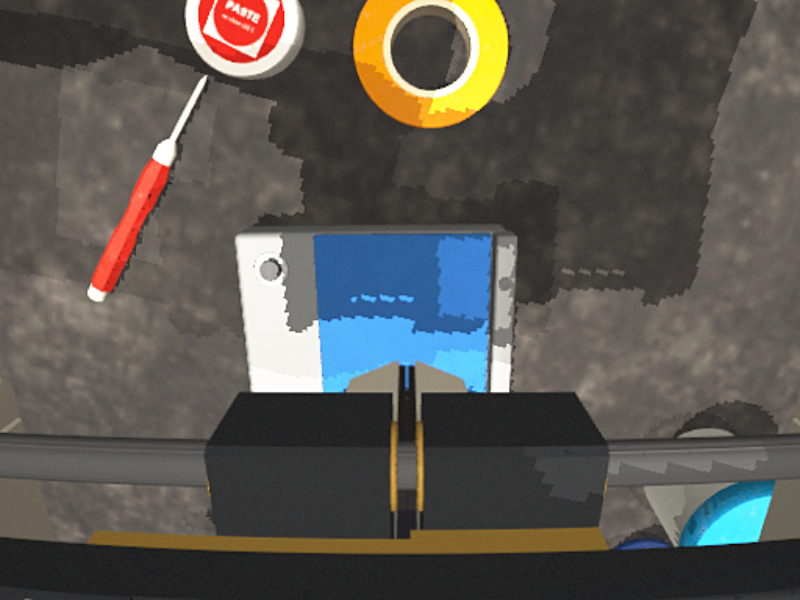

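The wrist view shows the ledge's left end: top corners at (237,234), (315,233) and (492,235), with the bolt at (269,269). The closed fingers are above the pad, left of the phone. I'll check the ledge fit against these points.

```bash
python3 - <<'E'
from st import *
c=np.load('wc.npy',allow_pickle=True).item()
L=np.array([[-60,120,24],[-24,120,26],[52,120,26],[-44,104,28]])/1e3
uv=np.array([[237,234],[315,233],[492,235],[269,269]])*.64
print(proj(c,T(led,L)).round(1).tolist(),uv.tolist())
for q,l in zip(uv,L): print((inv(led,atz(c,q,l[2]))[0]*1e3).round(1),l*1e3)
E
```

```text
[[144.4, 146.0], [196.8, 145.5], [312.2, 144.0], [168.2, 170.2]] [[151.68, 149.76], [201.6, 149.12], [314.88, 150.4], [172.16, 172.16]]
[-55.2 117.3  24. ] [-60. 120.  24.]
[-20.9 117.5  26. ] [-24. 120.  26.]
[ 53.9 115.7  26. ] [ 52. 120.  26.]
[-41.5 102.6  28. ] [-44. 104.  28.]
```

```bash
python3 - <<'E'
from st import *
c=np.load('wc.npy',allow_pickle=True).item()
S,D=robot.get_calibration('scene'),robot.get_calibration('side')
L=np.array([[-60,120,24],[-24,120,26],[52,120,26],[-24,-120,26],[-60,-120,24],[-44,104,28],[-44,-104,28]])/1e3
s=np.array([[342,447],[263,435],[95,412],[372,125],[438,135],[312,415],[404,146]])/6+[200,130]
d=np.array([[367,447],[288,443],[108,440],[290,110],[358,115],[328,418],[331,133]])/6+[200,140]
Lw=L[[0,1,2,5]];uv=np.array([[237,234],[315,233],[492,235],[269,269]])*.64
p,r=fit([(S,L,s),(D,L,d),(c,Lw,uv)],led);print(p.round(4),led.round(4),r.round(1).tolist())
np.save('led.npy',p);led=p
import st;st.led=p
for c,pts,off in((S,[[143,298],[292,322],[352,132],[226,123]],[200,130]),(D,[[120,320],[278,325],[282,124],[137,126]],[200,140])):
    print([ (inv(led,atz(c,np.array(q)/6+off,.034))[0]*1e3).round(1).tolist() for q in pts])
st.go(14,70,29)
E
```

```text
[0.6002 0.0364 0.2548] [0.5985 0.0388 0.2676] [-0.6, 0.0, -1.0, -0.5, -1.0, -0.7, 0.5, -0.4, 1.0, -0.2, -0.3, -0.7, 0.5, -0.7, -0.6, -0.6, -1.6, -0.6, -1.5, -0.5, -0.3, -0.5, 0.4, -0.6, -0.4, -1.2, -0.5, -1.6, -3.3, -0.9, -0.8, -0.0, 1.0, -1.3, -0.2, 1.1]
[[47.6, 50.9, 34.0], [-23.5, 53.8, 34.0], [-16.9, -98.2, 34.0], [47.4, -93.3, 34.0]]
[[47.3, 53.1, 34.0], [-22.5, 55.3, 34.0], [-21.5, -94.9, 34.0], [49.1, -91.8, 34.0]]
t 2.2 led mm [16.4 79.9 94.6] tooly yaw in ledge deg -0.0 F [-0.2  0.   0.7] q [ 0.07  0.62  1.45 -0.    1.08 -0.18] open 0.001 xdir [-0.007 -0.001 -1.   ]
target [0.596 0.108 0.029] tool shift mm [65.6 -1.9  9.9]
```

>>> play_rows([
  [[0.01,-0.002,0.004,0,-1],[0.01,0,0,0,-1],[0.01,0,0,0,-1],[0.01,0,0,0,-1],[0.01,0,0,0,-1],[0.006,0,0,0,-1],[0.004,0,0,0,-1],[0.002,0,0,0,-1],[0,0,0,0,-1],[0,0,0,0,-1]],
])

```text
time: 3.2
tool_pos: [0.5931, 0.1153, 0.0281]
tool_rot: [-1.655, 1.564, -2.968]
contact_force: [0.0, 0.1, -0.3]
opening: 0.0004
```

```bash
cat > look.py <<'E'
from st import *
import cv2,sys
n=sys.argv[1];state()
z={'scene':((200,120),(130,100)),'side':((190,125),(130,100))}
ims=[]
for c,((u,v),(w,h)) in z.items():
    im=robot.read_camera(c)[:,:,::-1];cv2.imwrite(f'pics/{n}_{c}.png',im)
    ims.append(cv2.resize(im[v:v+h,u:u+w],None,fx=3,fy=3,interpolation=cv2.INTER_CUBIC) if 0 else cv2.resize(im[v:v+h,u:u+w],(400,308),interpolation=cv2.INTER_CUBIC))
im=robot.read_camera('wrist')[:,:,::-1];cv2.imwrite(f'pics/{n}_wrist.png',im)
top=np.hstack(ims);b=cv2.resize(im,(384,288));b=np.hstack([b,np.zeros((288,416,3),np.uint8)])
cv2.imwrite(f'pics/{n}.png',np.vstack([top,b]))
E
python3 look.py a1
```

```text
t 3.2 led mm [13.1 78.1 28.1] tooly yaw in ledge deg 0.2 F [ 0.   0.1 -0.3] q [ 0.07  0.7   1.51 -0.    0.94 -0.19] open 0.0 xdir [-0.006 -0.001 -1.   ]
```

View pics/a1.png

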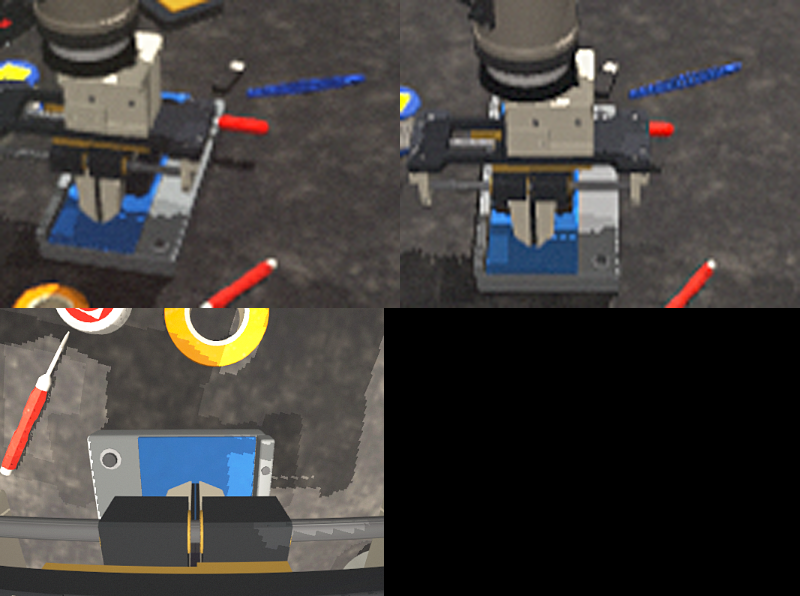

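Fingers are down on the pad behind the phone's left end, with no contact force. Next I'll approach slowly to contact.

>>> play_rows([
  [[0,0,0.003,0,-1],[0,0,0.003,0,-1],[0,0,0.003,0,-1],[0,0,0.002,0,-1],[0,0,0.002,0,-1],[0,0,0.002,0,-1],[0,0,0.002,0,-1],[0,0,0.002,0,-1],[0,0,0.002,0,-1],[0,0,0.002,0,-1]],
])

```text
time: 4.35
tool_pos: [0.5999, 0.0914, 0.0291]
tool_rot: [-1.731, 1.566, -3.045]
contact_force: [-0.3, 1.7, 0.8]
opening: 0.0002
```

```bash
python3 look.py a2
```

```text
t 4.35 led mm [13.6 53.3 29.1] tooly yaw in ledge deg 0.1 F [-0.3  1.7  0.8] q [ 0.03  0.7   1.51 -0.    0.94 -0.23] open 0.0 xdir [-0.005 -0.    -1.   ]
```

View pics/a2.png

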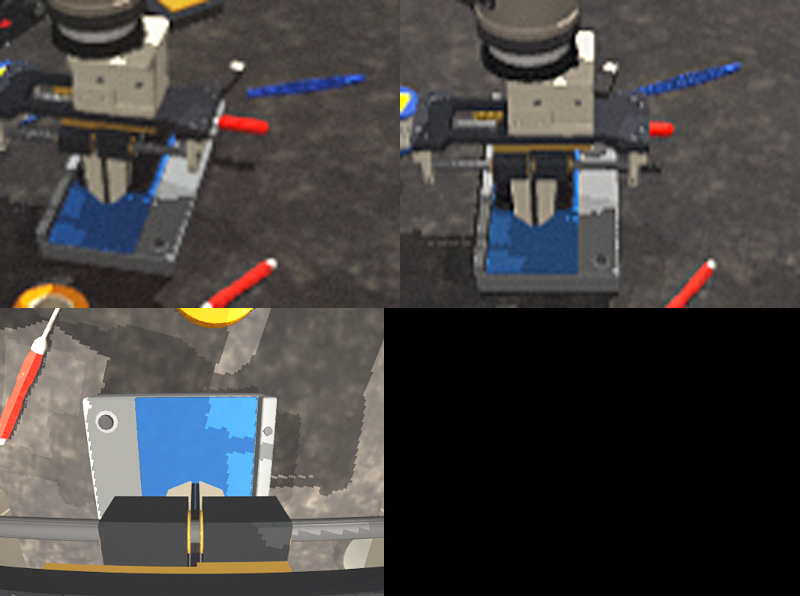

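Reaction is about 1.7 N along +y, so the fingers are in contact. I'll push about 38 mm, then measure.

>>> play_rows([
  [[0,0,0.003,0,-1],[0,0,0.004,0,-1],[0,0,0.004,0,-1],[0,0,0.004,0,-1],[0,0,0.004,0,-1],[0,0,0.004,0,-1],[0,0,0.004,0,-1],[0,0,0.004,0,-1],[0,0,0.003,0,-1],[0,0,0.002,0,-1]],
])

```text
time: 5.5
tool_pos: [0.6098, 0.0536, 0.0291]
tool_rot: [-1.734, 1.566, -3.048]
contact_force: [-0.7, 1.4, 1.2]
opening: 0.0002
```

```bash
python3 look.py a3
```

```text
t 5.5 led mm [13.7 14.2 29.1] tooly yaw in ledge deg 0.1 F [-0.7  1.4  1.2] q [-0.04  0.71  1.49 -0.    0.95 -0.29] open 0.0 xdir [-0.005 -0.    -1.   ]
```

View pics/a3.png

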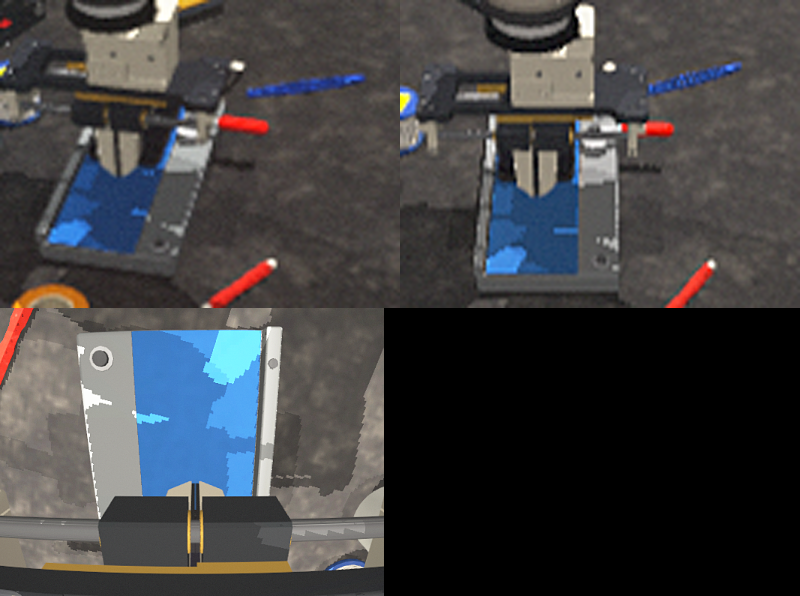

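>>> play_rows([
  [[0,0,-0.006,0,-1],[-0.01,0,-0.004,0,-1],[-0.025,0,0,0,-1],[-0.03,0,0,0,-1],[-0.03,-0.01,0.02,0,-1],[-0.02,-0.01,0.035,0,-1],[0,-0.01,0.04,0,-1],[0,-0.01,0.04,0,-1],[0,0,0.03,0,-1],[0,0,0,0,-1]],
])

```text
time: 6.65
tool_pos: [0.6118, -0.106, 0.1561]
tool_rot: [-0.032, 1.566, -1.337]
contact_force: [-0.5, 0.2, 0.3]
opening: 0.0003
```

```bash
python3 look.py a4; python3 - <<'E'
import sys
sys.path.insert(0,'.')
from st import *
import cv2
np.save('wc.npy',robot.get_calibration('wrist'))
cv2.imwrite('pics/a4w.png',cv2.resize(cv2.imread('pics/a4_wrist.png'),(800,600)))
E
```

```text
t 6.65 led mm [ -24.6 -140.8  156.1] tooly yaw in ledge deg 0.6 F [-0.5  0.2  0.3] q [-0.29  0.57  1.35 -0.    1.22 -0.56] open 0.0 xdir [ 0.001 -0.004 -1.   ]
```

View pics/a4.png

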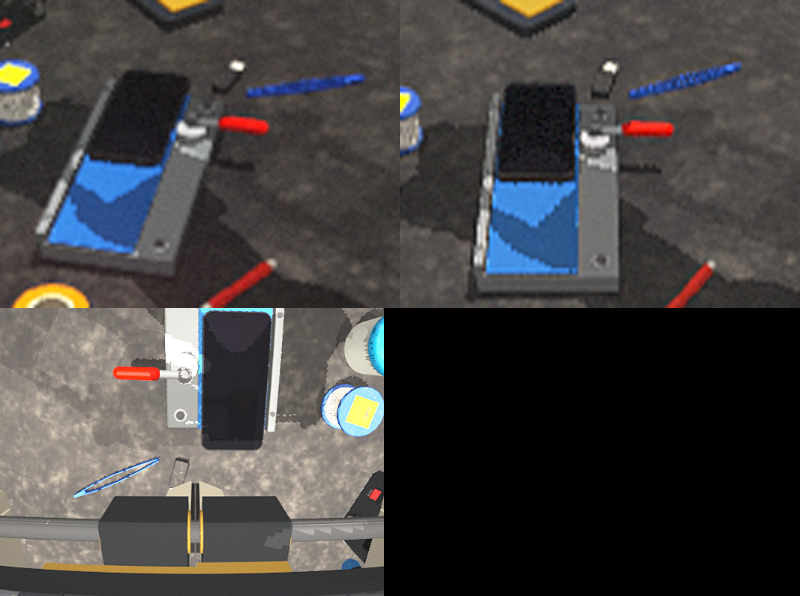

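View pics/a4w.png

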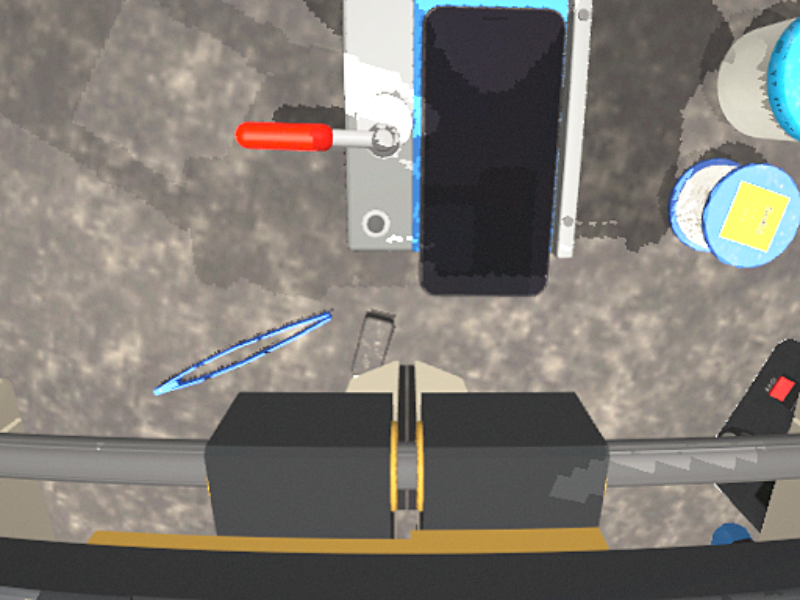

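Good view. The phone's right end is at row ~295, the ledge end at row ~250, the lever tip at (237,135) and the pivot at (385,138).

```bash
python3 - <<'E'
from st import *
c=np.load('wc.npy',allow_pickle=True).item()
def m(n,uv,z): print(n,(inv(led,atz(c,np.array(uv)*.64,z/1e3))[0]*1e3).round(1))
m('block front-right(-60,-120)',(348,249),24);m('pad fr (-24,-120)',(413,250),26);m('bolt (-44,-104)',(376,223),28);m('fence end inner (52,-120)',(560,257),36)
m('ph right end',(485,296),32);m('ph left end',(492,7),34);m('ph r-f',(420,270),34);m('ph l-f',(422,30),34);m('ph r-r',(549,270),34);m('ph l-r',(566,30),34)
m('pivot (-39,-60)',(385,138),42);m('tip',(237,135),40.5);m('neck',(333,137),40.5)
m('plug end',(370,315),9)
E
```

```text
block front-right(-60,-120) [ -57.4 -117.5   24. ]
pad fr (-24,-120) [ -22.  -117.1   26. ]
bolt (-44,-104) [ -41.9 -102.3   28. ]
fence end inner (52,-120) [  55.4 -117.3   36. ]
ph right end [  17.5 -140.7   32. ]
ph left end [13.3  3.5 34. ]
ph r-f [ -18.2 -126.1   34. ]
ph l-f [-19.7  -7.7  34. ]
ph r-r [  50.7 -125.    34. ]
ph l-r [49.5 -5.6 34. ]
pivot (-39,-60) [-36.8 -58.4  42. ]
tip [-109.5  -57.3   40.5]
neck [-62.2 -58.2  40.5]
plug end [ -46.7 -160.6    9. ]
```

The wrist view puts all the ledge features about (+2.3, +2.5) mm from my fit, so I'll shift the frame by that. In the corrected frame the phone's centre is at y ≈ -72, with about 24 mm sticking out. The cam's drag will be towards -y, so this is good as it is. The lever angle is ≈ 0. Next, move beside the handle.

```bash
python3 - <<'E'
from st import *
import st
led[:2]=T(led,[[.0023,.0025,0]])[0,:2];np.save('led.npy',led)
a=inv(led,robot.observe()['tool_pos'])[0]*1e3;b=np.array([-94,-90,75])
plan([a+(b-a)*i/5 for i in range(1,6)]+[[-94,-90,63],[-94,-90,49],[-94,-90,38],[-94,-90,34],[-94,-90,33.5]],[0]*10)
E
```

```text
t 6.8 led mm [ -26.6 -139.   155.5] tooly yaw in ledge deg 0.9 F [ 0.2 -0.5  0.2] q [-0.29  0.57  1.35 -0.    1.22 -0.56] open 0.0 xdir [-0.001 -0.002 -1.   ]
[0.0161, -0.0133, -0.01, 0]
[0.0161, -0.0133, -0.0101, 0]
[0.0161, -0.0133, -0.01, 0]
[0.0161, -0.0133, -0.01, 0]
[0.0161, -0.0133, -0.01, 0]
[0.012, 0.0, -0.0001, 0]
[0.014, 0.0, 0.0, 0]
[0.011, 0.0, -0.0, 0]
[0.004, 0.0, -0.0, 0]
[0.0005, 0.0, -0.0, 0]
```

>>> play_rows([
  [[0.016,-0.0135,-0.01,0,-1],[0.016,-0.0135,-0.01,0.5,-1],[0.016,-0.0135,-0.01,0,-1],[0.016,-0.0135,-0.01,0.5,-1],[0.015,-0.013,-0.009,0,-1],[0.012,0,0,0,-1],[0.012,0,0,0,-1],[0.009,0,0,0,-1],[0.004,0,0,0,-1],[0,0,0,0,-1]],
])

```text
time: 7.8
tool_pos: [0.5331, -0.0595, 0.0368]
tool_rot: [0.809, 1.567, -0.495]
contact_force: [-0.6, 1.0, -0.1]
opening: 0.0006
```

```bash
python3 look.py a5
```

```text
t 7.8 led mm [-91.4 -78.5  36.8] tooly yaw in ledge deg 0.7 F [-0.6  1.  -0.1] q [-0.25  0.59  1.72 -0.    0.83 -0.52] open 0.001 xdir [ 0.004 -0.002 -1.   ]
```

View pics/a5.png

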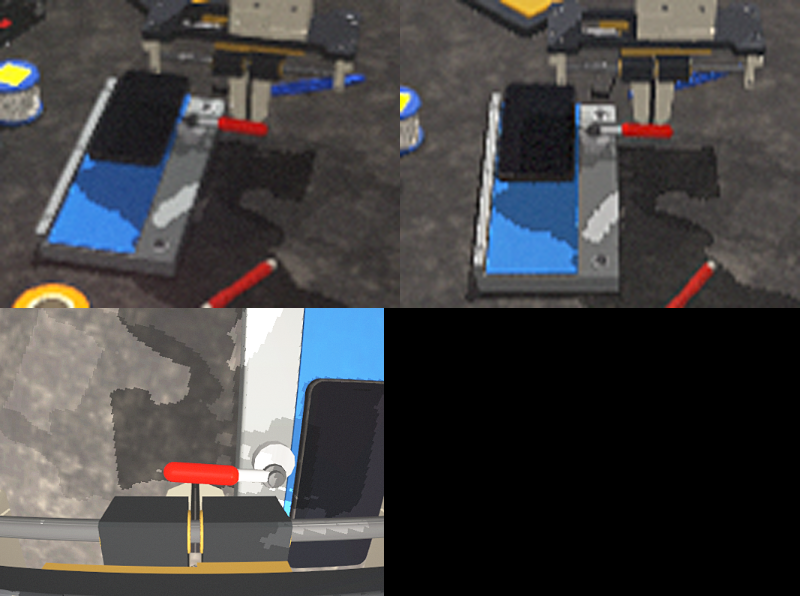

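Fingers are just right of the handle, at y -78.5 against a contact at about -77. Next, the first half of the swing.

```bash
cat > swing.py <<'E'
from st import *
import sys
t0,t1,n,d,z=map(float,sys.argv[1:6]);n=int(n)
th=np.radians(np.linspace(t0,t1,n+1)[1:]);w=[]
for t in th: w.append([-39-55*np.cos(t)-d*np.sin(t),-60+55*np.sin(t)-d*np.cos(t),z])
plan(w,[(t1-t0)/n]*n)
E
python3 swing.py 0 40 10 15.5 35.5
```

```text
t 7.95 led mm [-91.4 -78.5  37.6] tooly yaw in ledge deg 0.7 F [ 0.1 -0.6  0.1] q [-0.25  0.58  1.72 -0.    0.83 -0.52] open 0.0 xdir [ 0.005 -0.002 -1.   ]
[0.0021, -0.0035, -0.0069, 4.0]
[-0.0001, -0.0009, -0.0039, 4.0]
[0.0, -0.0009, -0.0039, 4.0]
[0.0, -0.0009, -0.0039, 4.0]
[0.0, -0.0009, -0.0039, 4.0]
[-0.0, -0.0009, -0.0038, 4.0]
[-0.0, -0.0009, -0.0039, 4.0]
[-0.0, -0.0009, -0.0039, 4.0]
[-0.0, -0.0009, -0.0039, 4.0]
[-0.0, -0.0009, -0.0039, 4.0]
```

>>> play_rows([
  [[0.002,-0.003,-0.005,4,-1],[0,-0.001,-0.004,4,-1],[0,-0.001,-0.004,4,-1],[0,-0.001,-0.004,4,-1],[0,-0.001,-0.004,4,-1],[0,-0.001,-0.004,4,-1],[0,-0.001,-0.004,4,-1],[0,-0.001,-0.004,4,-1],[0,-0.001,-0.004,4,-1],[0,0,0,2,-1]],
])

```text
time: 8.95
tool_pos: [0.5253, -0.0263, 0.0395]
tool_rot: [1.495, 1.558, -0.503]
contact_force: [0.3, -0.6, 0.8]
opening: 0.0004
```

```bash
python3 look.py a6
```

```text
t 8.95 led mm [-90.5 -44.4  39.5] tooly yaw in ledge deg -39.1 F [ 0.3 -0.6  0.8] q [-0.19  0.56  1.76 -0.01  0.81  0.24] open 0.0 xdir [ 0.012 -0.006 -1.   ]
```

View pics/a6.png

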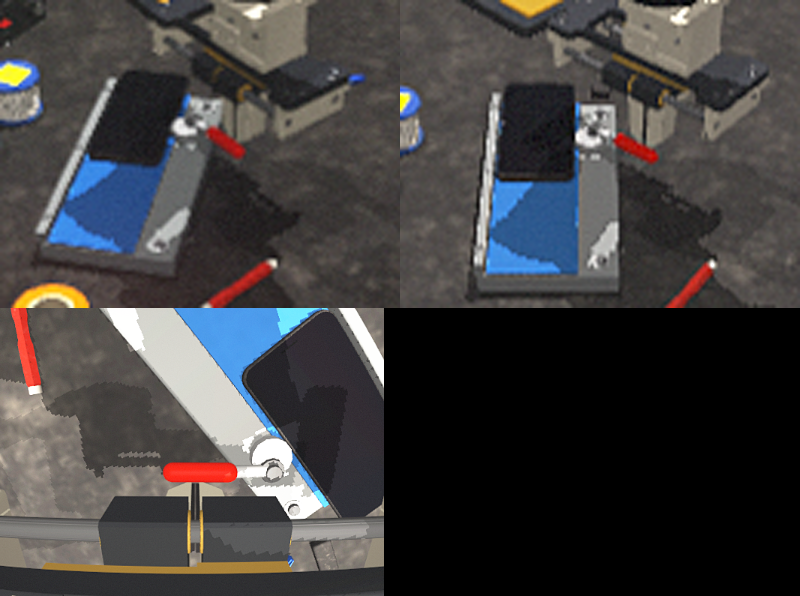

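The lever follows flush, at about 40° now. The TCP has drifted up to z 39.5, so I'll lower it while continuing.

```bash
python3 swing.py 40 76 10 16 34
```

```text
t 9.1 led mm [-90.4 -44.7  39.5] tooly yaw in ledge deg -38.9 F [ 0.5 -0.4 -0.6] q [-0.19  0.56  1.76 -0.01  0.81  0.23] open 0.0 xdir [ 0.012 -0.006 -1.   ]
[0.0054, -0.0066, -0.009, 3.6]
[-0.0, -0.0008, -0.0035, 3.6]
[-0.0, -0.0008, -0.0035, 3.6]
[-0.0, -0.0009, -0.0035, 3.6]
[-0.0, -0.0008, -0.0035, 3.6]
[-0.0, -0.0008, -0.0035, 3.6]
[-0.0, -0.0008, -0.0035, 3.6]
[-0.0, -0.0009, -0.0035, 3.6]
[-0.0, -0.0008, -0.0035, 3.6]
[0.0, -0.0008, -0.0035, 3.6]
```

>>> play_rows([
  [[0.004,-0.002,0,1,-1],[0.001,-0.002,-0.004,3.5,-1],[0.0005,-0.002,-0.004,4,-1],[0.0005,-0.001,-0.004,4,-1],[0.0005,-0.001,-0.004,4,-1],[0.0005,-0.001,-0.004,4,-1],[0.0005,-0.001,-0.004,4,-1],[0.0005,-0.001,-0.004,4,-1],[0.0005,-0.001,-0.004,4,-1],[0,-0.001,-0.004,4,-1]],
])

```text
time: 10.1
tool_pos: [0.5354, 0.0059, 0.0294]
tool_rot: [1.672, 1.56, -0.986]
contact_force: [-4.1, -4.5, 3.5]
opening: 0.0002
```

```bash
python3 look.py a7; python3 swing.py 74 90 6 16 35
```

```text
t 10.1 led mm [-72.6 -15.7  29.4] tooly yaw in ledge deg -76.9 F [-4.1 -4.5  3.5] q [-0.13  0.6   1.73 -0.01  0.81  0.97] open 0.0 xdir [ 0.006 -0.009 -1.   ]
t 10.25 led mm [-72.  -15.6  29.5] tooly yaw in ledge deg -76.6 F [-2.5 -1.3  0.5] q [-0.13  0.6   1.73 -0.01  0.81  0.96] open 0.001 xdir [ 0.007 -0.008 -1.   ]
[-0.0056, -0.0041, -0.0059, 2.6666666666666665]
[0.0, -0.0008, -0.0026, 2.6666666666666665]
[0.0, -0.0008, -0.0025, 2.6666666666666665]
[0.0, -0.0008, -0.0025, 2.6666666666666665]
[0.0, -0.0008, -0.0026, 2.6666666666666665]
[0.0, -0.0008, -0.0025, 2.6666666666666665]
```

View pics/a7.png

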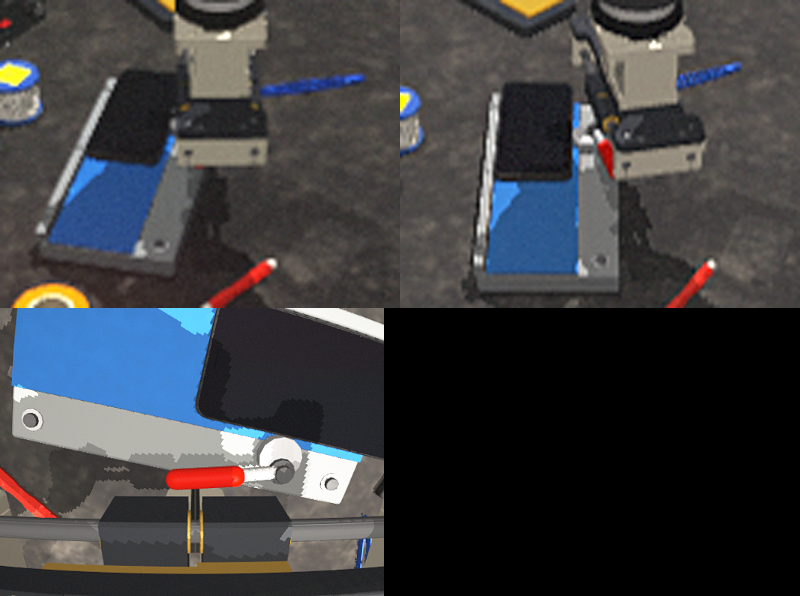

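The lever is at about 68°, the cam is engaging the phone, and forces are small. I'll push on, raising slightly.

>>> play_rows([
  [[-0.003,-0.002,-0.003,0,-1],[-0.001,-0.001,-0.004,0,-1],[0,-0.001,-0.004,1,-1],[0,-0.001,-0.004,2,-1],[0,-0.001,-0.004,2,-1],[0,-0.001,-0.003,2,-1],[0,-0.001,-0.003,2,-1],[0,0,-0.003,1,-1],[0,0,-0.003,0,-1],[0,0,-0.003,0,-1]],
])

```text
time: 11.25
tool_pos: [0.544, 0.0169, 0.032]
tool_rot: [0.217, 1.527, -2.601]
contact_force: [-11.3, -6.4, 9.7]
opening: 0.0002
```

```bash
python3 look.py a8;python3 swing.py 86 86 1 16 35
```

```text
t 11.25 led mm [-61.6  -7.3  32. ] tooly yaw in ledge deg -86.1 F [-11.3  -6.4   9.7] q [-0.09  0.62  1.66 -0.03  0.89  1.18] open 0.0 xdir [-0.038 -0.023 -0.999]
t 11.4 led mm [-61.6  -7.3  32. ] tooly yaw in ledge deg -86.1 F [-11.9  -6.2  10.1] q [-0.09  0.62  1.66 -0.03  0.89  1.18] open 0.001 xdir [-0.038 -0.023 -0.999]
[-0.0031, -0.0008, -0.0027, 0.0]
```

View pics/a8.png

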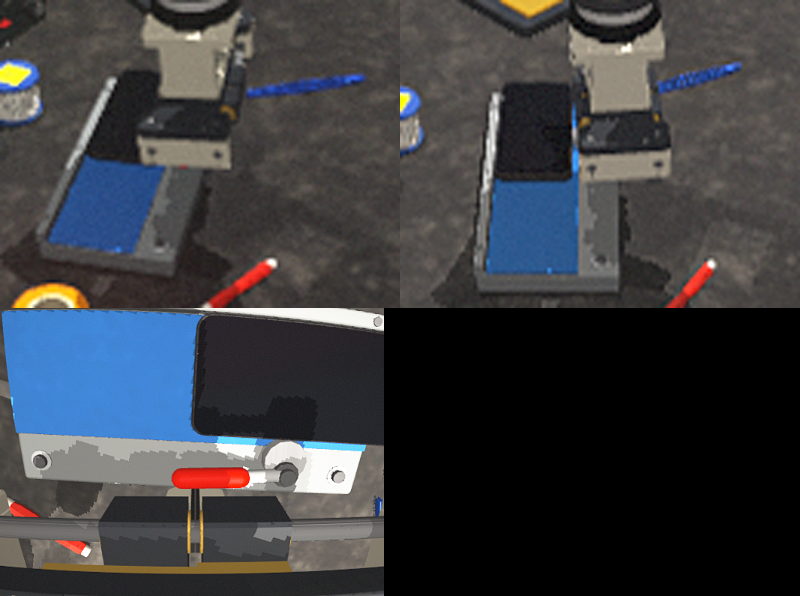

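The lever is nearly parallel to the ledge (about 83°). The push is about 13 N. A few mm more, in small steps.

>>> play_rows([
  [[0,0,-0.004,0,-1],[0,0,-0.004,0,-1],[0,0,-0.005,0,-1],[0,0,-0.005,0,-1],[0,0,-0.005,0,-1],[0,0,-0.006,0,-1],[0,0,-0.006,0,-1],[0,0,-0.006,0,-1],[0,0,-0.006,0,-1],[0,0,-0.006,0,-1]],
])

```text
time: 12.4
tool_pos: [0.5434, 0.0167, 0.0332]
tool_rot: [-0.027, 1.409, -2.827]
contact_force: [-20.3, -10.5, 18.8]
opening: 0.0004
```

```bash
python3 look.py a9;python3 swing.py 86 86 1 16 35
```

```text
t 12.4 led mm [-62.2  -7.3  33.2] tooly yaw in ledge deg -85.1 F [-20.3 -10.5  18.8] q [-0.07  0.68  1.56 -0.07  1.06  1.19] open 0.0 xdir [-0.153 -0.05  -0.987]
t 12.55 led mm [-62.2  -7.3  33.1] tooly yaw in ledge deg -85.1 F [-21.8 -10.2  20.1] q [-0.07  0.68  1.56 -0.07  1.06  1.19] open 0.0 xdir [-0.153 -0.05  -0.987]
[-0.0024, -0.0008, -0.0032, 0.0]
```

View pics/a9.png

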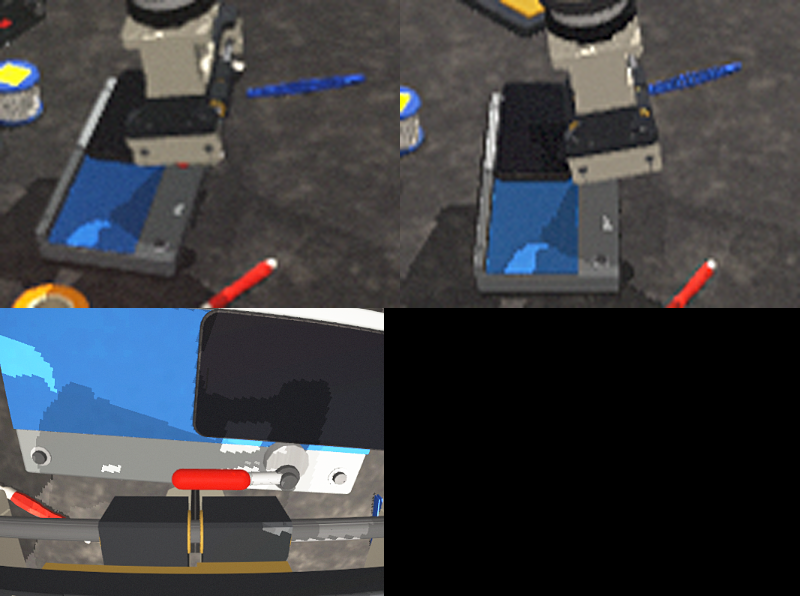

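The tip no longer advances at about 24 N and the tool only tilts, so the lever seems to be at its stop. I'll back off, rise and check.

>>> play_rows([
  [[0,0,0.004,0,-1],[0,0,0.006,0,-1],[0,0,0.01,0,-1],[-0.005,0,0.01,0,-1],[-0.02,0,0.01,0,-1],[-0.03,0,0,0,-1],[-0.03,0.02,0,0,-1],[-0.03,0.03,0,0,-1],[-0.02,0.03,0,0,-1],[0,0,0,0,-1]],
])

```text
time: 13.55
tool_pos: [0.5507, -0.0674, 0.1805]
tool_rot: [-0.028, 1.413, -2.821]
contact_force: [0.6, -1.0, 0.2]
opening: 0.0004
```

```bash
python3 look.py b1;python3 - <<'E'
from st import *
import cv2
np.save('wc.npy',robot.get_calibration('wrist'))
cv2.imwrite('pics/b1w.png',cv2.resize(cv2.imread('pics/b1_wrist.png'),(800,600)))
E
```

```text
t 13.55 led mm [-76.4 -90.5 180.5] tooly yaw in ledge deg -84.7 F [ 0.6 -1.   0.2] q [-0.21  0.52  1.38 -0.08  1.38  1.03] open 0.0 xdir [-0.149 -0.049 -0.988]
```

View pics/b1.png

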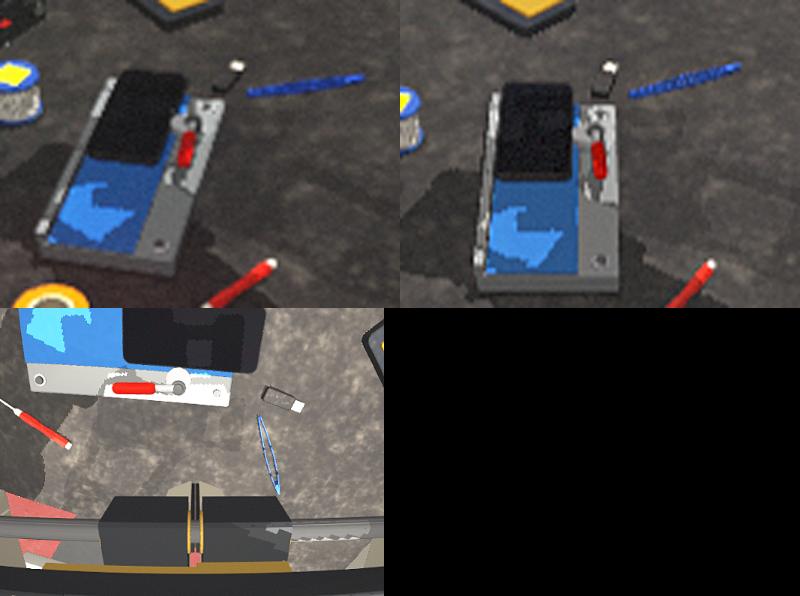

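View pics/b1w.png

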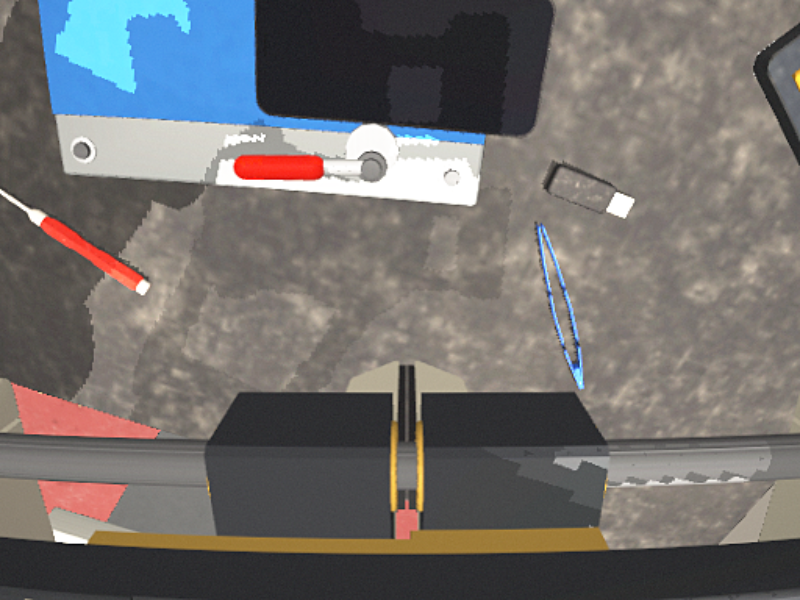

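The lever lies along the ledge front: tip (235,167), pivot (371,167). Bolts are at (83,150) and (452,178), and the phone's front edge runs (275,114) to (515,134). Measuring.

```bash
python3 - <<'E'
from st import *
c=np.load('wc.npy',allow_pickle=True).item()
f=lambda uv,z:atz(c,np.array(uv)*.64,z/1e3)
# local ledge fit in this picture
L=np.array([[-60,120,24],[-60,-120,24],[-44,104,28],[-44,-104,28],[-24,-120,26],[-24,120,26]])/1e3
uv=np.array([[66,175],[476,206],[83,150],[452,178],[485,136],[53,113]])*.64
p,r=fit([(c,L,uv)],led);print(p.round(4),led.round(4),r.round(1).tolist())
m=lambda n,uv,z:print(n,(inv(p,f(uv,z))[0]*1e3).round(1))
a,b,pv=[inv(p,f(q,z))[0] for q,z in(((235,167),40.5),((323,167),40.5),((371,167),42))]
print(a*1e3,b*1e3,pv*1e3)
for q,s in((a,b),(a,np.array([-.039,-.06,0]))):
    d=q-s;print('theta',np.arctan2(d[1],-d[0]))
m('ph f1',(275,114),34);m('ph f2',(515,134),34);m('left end',(255,50),34);m('right end',(546,70),34);m('right end',(541,125),34)
E
```

```text
[0.6004 0.0373 0.2686] [0.6017 0.0394 0.2548] [-2.7, 0.4, 1.4, -0.3, -2.2, 0.5, 1.2, -0.6, 1.8, 3.9, -2.4, -0.3]
[-44.59850213  11.51079352  40.5       ] [-41.24828117 -34.72392745  40.5       ] [-38.93362528 -59.6401719   42.        ]
theta 1.4984616028260767
theta 1.4926667787349164
ph f1 [-17.2  -8.5  34. ]
ph f2 [ -17.2 -132.2   34. ]
left end [13.2  1.1 34. ]
right end [  15.4 -142.7   34. ]
right end [ -11.4 -144.9   34. ]
```

The lever is at ≈1.49 rad and the phone is against the fence (centre x ≈ 17.8), with centre y ≈ -71.5. As an independent check of the overhang, I'll use the scene and side pictures.

```bash
python3 - <<'E'
import cv2,numpy as np
a=cv2.imread('pics/b1_scene.png')[138:212,205:275];b=cv2.imread('pics/b1_side.png')[145:225,210:270]
a=cv2.resize(a,(70*6,74*6),interpolation=cv2.INTER_CUBIC);b=cv2.resize(b,(60*6,80*6),interpolation=cv2.INTER_CUBIC)
o=np.zeros((480,790,3),np.uint8);o[:444,:420]=a;o[:,430:]=b;o=cv2.convertScaleAbs(o,alpha=1.6,beta=20);cv2.imwrite('pics/b1z.png',o)
E
```

```text
(no output)
```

View pics/b1z.png

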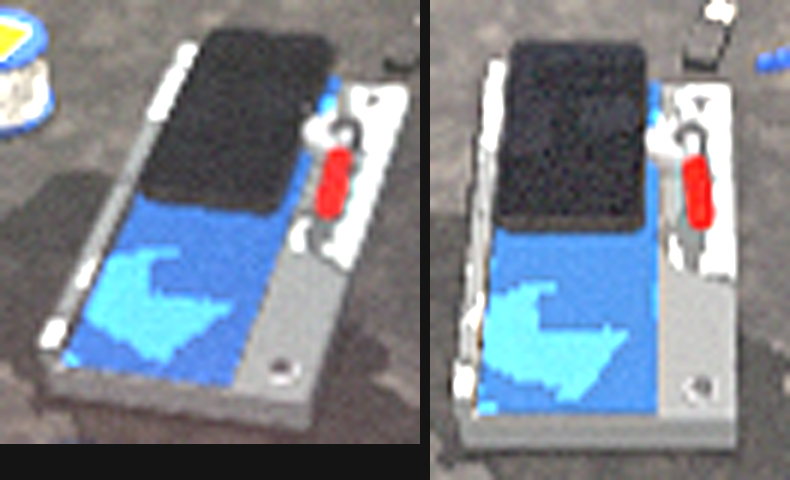

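```bash
python3 - <<'E'
from st import *
S,D=robot.get_calibration('scene'),robot.get_calibration('side')
Ls=np.array([[-60,120,24],[-24,120,26],[-60,-120,24],[-44,104,28],[-44,-104,28]])/1e3
Sf=lambda q:(np.array(q)+.0)/6+[205,138]-.4
Df=lambda q:(np.array(q)-[430,0])/6+[210,145]-.4
us=Sf([[310,400],[235,385],[408,85],[283,368],[372,98]]);ud=Df([[735,415],[657,413],[735,85],[701,388],[700,103]])
for c,uv,F,pts in((S,us,Sf,[((215,208),26),((205,200),34),((272,31),34)]),(D,ud,Df,[((570,233),26),((570,217),34),((580,41),34)])):
    p,r=fit([(c,Ls,uv)],led);print(p.round(4),r.round(1).tolist())
    for q,z in pts: print(q,z,(inv(p,atz(c,F(q),z/1e3))[0]*1e3).round(1))
E
```

```text
[0.6016 0.0377 0.276 ] [0.4, 0.2, -0.7, 0.4, 0.1, 0.3, 0.2, -0.5, -0.0, -0.5]
(215, 208) 26 [12.6 -1.5 26. ]
(205, 200) 34 [15.9  3.4 34. ]
(272, 31) 34 [  16.2 -143.3   34. ]
[0.5989 0.038  0.2581] [0.6, 0.6, -0.6, 0.2, -0.2, 0.1, -0.0, -0.4, 0.2, -0.9]
(570, 233) 26 [16.4 -0.6 26. ]
(570, 217) 34 [16.2 -2.4 34. ]
(580, 41) 34 [  17.1 -143.1   34. ]
```

All three views agree: the phone's centre is at y ≈ -70 to -74, with 23–26 mm sticking out. The arm is clear, so I'll hand in.

```bash
python3 - <<'E'
from cell import robot
print(robot.hand_in(), robot.observe()['time'])
E
```

```text
the job is handed in; nothing more can be done
the job is handed in; nothing more can be done
```

The phone is pushed out past the open end and locked against the fence by the cam lever. I handed the job in at about 14 s; the hand-in gave no verdict.

With closed fingertips I pushed the phone along the pad; the force readings after each push were about 2 N. I then pushed the red lever from the front round to the left until it would go no further, and lifted the arm clear.

Last checks, taken from the pictures:

| Check | Measured | Required |
|---|---|---|
| Phone sticking out | about 24 mm (centre at y -70 to -74 mm) | 20–40 mm (-67 to -87 mm) |
| Phone against the fence | centre at x 17.8 mm | above 15.4 mm |
| Phone along the fence | parallel within measuring error | within 2 degrees |
| Lever angle | 1.49 rad | above 1.35 rad |
| Robot touching anything | no, force reading near zero | none |

- **Overhang:** I stopped short of the nominal 30 mm because I expected the cam to drag the phone further out. It did not noticeably do so, which leaves 3–7 mm of margin at the low end.
- **Disagreement between views:** The three camera fits of the ledge differed by about 3 mm and 1 degree.
- **Lever stop:** At the end of the lever push the force rose to about 24 N and the tool tilted about 9 degrees before I backed off.
- **Other things on the bench:** The plug, tweezers and screwdriver look unmoved in the last pictures. I did not re-measure them or the others.

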